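# Let the pressure off the cooker, unlatch its lid and prop it open

### The job

Open the pressure cooker safely: press its release key to the halfway stop and keep it there until the pressure pin beside it has sunk, only then press the key fully down so that the lid unlatches and springs ajar. Then flip the stay on the cooker's left side up and right over until it stops, so that the lid rests propped open on it; let go, and leave the other things where they stand.

Things in the scene. Friction and masses are not known exactly. Their poses are not given: they have to be found in the camera images.
- cooker: Pressure cooker fixed on the worktop: steel housing 170 mm deep (x), 180 wide (y), 190 high with its black-and-steel lid (213 at the lid's handle). Origin under the housing's centre, z up, +y its left, +x its back, where the lid is hinged. A black console 112 mm wide juts from its front, x -151 to -83 mm, top 144 mm up; the release key and pressure pin stand up from its top.
- key_top (a point): Point on the cooker, 126 mm before its origin, 177 mm up: top of the grey release key (36 mm in x, 50 in y) at its highest. The key and pin sit in an insert that stands 0 to 10 mm lower (seal wear, not measured). Key pressed down: soft spring (2.5 to 4.5 N) for 8 mm to the halfway stop; past it only above about 12 N, 8 mm more to a rigid bottom. Let go, only the first 8 mm spring back.
- lid_release (a joint): Second stage of the release key: m pushed past the halfway stop, 0 at the stop and above, 0.008 fully down; it stays where it is pushed. The lid's catch lets go at about 0.005.
- pressure_pin (a joint): How far the pressure pin (plain steel, 12 mm thick, 43 mm to the right, -y, of the key; stands 11 mm out) has sunk, m: 0 up (under pressure), 0.008 sunk. It follows the key's first stage slowly, 2 to 3 s to sink with the key kept at the halfway stop, and rises again if the key is let up from there. It stays sunk once the key has been pressed fully.
- lid (a joint): Lid angle, rad: 0 shut and held by the catch at its front; grows as it opens upward about the hinge at the back. Unlatched it springs to about 0.08 to 0.18 and floats there; raised further it falls back unless the stay holds it. On the stay at its stop it reads about 0.44.
- lid_hinge (a point): Middle of the lid's hinge axis (along the cooker's y), 90 mm behind the origin, 165 mm up.
- stay (a joint): Stay angle, rad: 0 to 0.15 lying forward along the cooker's left side, 1.57 upright, 2.27 leaning back at its stop. From about 0.6 on its pin runs along under the rail on the lid's left edge and lifts the lid (3 to 8 N at the grip); past about 2.0 it is over centre and the lid's weight holds it at the stop.
- stay_grip (a point): Middle of the stay's black round grip, which turns freely on its pin: 13 mm diameter, along the cooker's y, 65 mm from the stay's pivot, free from 120 to 172 mm left of the cooker's middle plane (the lid's rail ends at 110). Moves with the stay on an arc in the cooker's x-z plane.
- stay_pivot (a point): Point on the stay's pivot axis (along the cooker's y) level with the middle of the grip: centre of the grip's arc, radius 65 mm, 143 mm up. The grip goes from in front (-x) of it, over the top, to behind it.
- mug: Green mug, 96 mm high, loose, bystander. Origin under its centre.
- salt_shaker: Salt shaker, 44 mm wide, 90 mm high, loose, bystander at the cooker's right. Origin under its centre.
- pepper_mill: Wooden pepper mill, 58 mm wide, 170 mm high, loose, bystander at the cooker's right. Origin under its centre.

How it is judged:
By the outcome, as a careful person would: the job done as asked, in the order asked, and still so for the second after the job is handed in, with the robot touching nothing.
It also fails if it takes over 61 s, if anything falls off the work surface, if the arm or the gripper's body presses on something with over 40 N, if the wrist force passes 120 N, or if a joint passes its speed limit or range.

### The arm

A 6-joint arm with a two-finger parallel gripper is mounted at the origin on a cart in front of the work surface, level with it; the furniture and walls round the work are solid. World frame = base frame: x ahead of the robot, y to its left, z up, the work surface at z = 0. Lengths are in m, angles in rad, forces in N, time in s.
With the tool pointing down it reaches from about 0.275 to 1 m from the base axis. Payload 8.4 kg.
Tool frame: the origin (TCP) lies on the centre line of the jaws, within the pads' length; the fingertips stand 17 mm ahead of it and the grasp point (between the pads) lies 2 mm behind it (bot.tcp_to_tips is the z of the fingertips in the tool frame, in m); z points along the fingers, y is the line along which they close (so a half turn about z gives the same grasp; the last joint's range is limited). The gripper opens to 85 mm and grips with 20 to 120 N. Pads are 22 mm wide; open, the fingers measure 114 mm over their backs; the gripper's body (76 mm by 85 mm) begins 54 mm behind the grasp point. The pads swing forward as they close: fully open they stand 13 mm farther back than shut.
Start: joints at [1.195, 0.353, 1.633, -0, 1.155, -0.002], TCP at [0.228, 0.582, 0.248] pointing down, gripper open.
Joint ranges: [-2.63, 2.63], [-0.92, 2.1], [0.06, 2.66], [-1.3, 4.44], [0, 2.69], [-3.02, 3.02]. Speed limits (rad/s): [2.22, 2.22, 2.79, 3.14, 3.14, 3.14].

### API

Orientations are given as a unit quaternion [x, y, z, w].
In Python, from workcell import bot, hand, kinematics, get_obs, vision, hand_in gives the robot as it stands. The module is installed in compiled form; this text tells all that it offers. Calls block until the motion is done:
- bot.reach(position, orientation): joint-space move of the TCP to a pose.
- bot.servo_line(position, ori=None, velocity=0.15): straight line of the TCP; ori=None keeps the orientation; velocity is the mean speed in m/s.
- bot.goto_joints(angles): joint-space move.
- hand.move_gripper(opening, strength=None): finger opening in m; strength is the grip in N (None keeps the last); returns when the fingers have stopped.
- bot.dwell(seconds).
- kinematics.solve_ik(position, orientation): joint angles nearest the present ones, or None.
- get_obs(): the state.
- vision.read_camera(name): name is "scene" or "top" or "wrist"; returns a dict with "frame" (400x640x3 uint8, red, green, blue), "intrinsics" (3x3 intrinsics, pixels), "view" (4x4, takes a point from world to camera coordinates). Camera axes: x right, y down, z forward; pixel columns grow to the right and rows downward; lengths in m; the calibration is good to about 2 mm. A picture is of the moment at which its call begins. There is no depth.
A pose or a line that the arm cannot do raises bot.IKError and nothing moves.
- hand_in(): hands the job in; it is judged then, once.
The state is a dict: "time_s": time; "joint_pos": joint angles; "joint_vel": joint speeds; "joint_efforts": joint torques, N m; "position": TCP position; "orientation": TCP orientation; "wrist_force": force on the tool from outside, world axes, zero at the start; "ft_torque": the same for the moment, N m; "gripper_width": finger opening in m; "grip_force": force on a finger pad.
Only numpy, scipy, OpenCV 4.12 (cv2) and the standard library are available. Lean on these libraries where they do the work, as an engineer would, in place of code of your own. Each camera call takes 0.05 s, during which the arm holds its last target. There are 200 camera calls.

## Working session

There is one attempt and no reset: what is moved stays moved. The work goes in short steps, each a Python script; the robot and the scene stay as the last script left them, time stands still between calls to the robot, and variables do not carry over. Pictures are saved under pics/ and viewed, at most 10 in all, crops included, and the job is handed in when it is done.

```bash
mkdir -p pics
python3 - <<'E'
from workcell import bot,hand,get_obs,vision
import cv2,numpy as np,pickle
d={}
for n in("scene","top"):
    c=vision.read_camera(n);d[n]=c
    cv2.imwrite(f"pics/{n}0.png",c["frame"][:,:,::-1]);print(n,np.round(c["intrinsics"],1).tolist(),np.round(np.linalg.inv(c["view"]),3).tolist())
pickle.dump(d,open("cams0.pkl","wb"))
o=get_obs();print(o["time_s"],o["orientation"],o["position"],o["wrist_force"])
E
```

```text
scene [[474.2, 0.0, 326.0], [0.0, 474.2, 195.7], [0.0, 0.0, 1.0]] [[-0.862, -0.378, 0.337, 0.012], [-0.506, 0.625, -0.594, 0.877], [0.014, -0.683, -0.73, 1.184], [0.0, 0.0, 0.0, 1.0]]
top [[365.6, 0.0, 320.3], [0.0, 365.6, 203.6], [0.0, 0.0, 1.0]] [[-0.023, -0.995, 0.098, 0.442], [-0.999, 0.026, 0.029, 0.015], [-0.031, -0.098, -0.995, 0.981], [0.0, 0.0, 0.0, 1.0]]
0.1 [ 1.85792286e-01  9.82588814e-01 -6.59821570e-04 -1.20472445e-04] [0.2280605  0.58143911 0.2476144 ] [-0.18907668  0.55895665  0.10452408]
```

View pics/scene0.png

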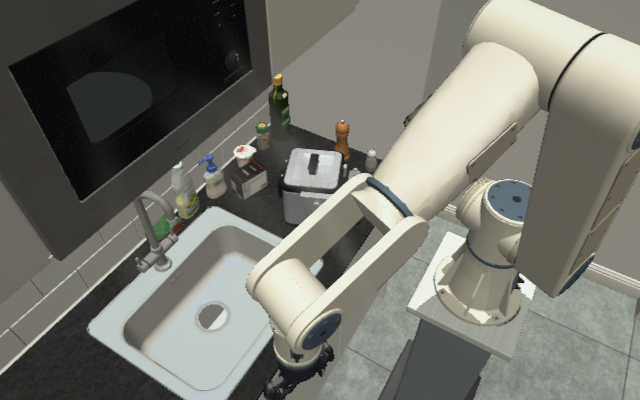

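View pics/top0.png

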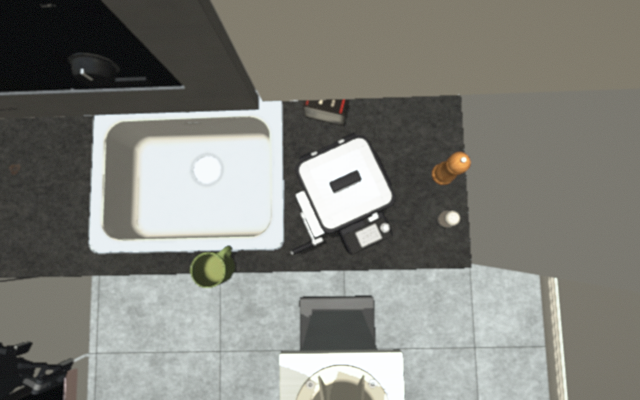

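Top view: cooker around (345,185), turned so its front points down-right; key near (369,235), pin (385,228), stay grip near (305,246). The mug is at (210,268). I'll enlarge it next.

Run:
```python
import cv2
a=cv2.imread("pics/top0.png")[125:265,275:405]
cv2.imwrite("pics/top0c.png",cv2.resize(a,None,fx=4.2,fy=4.2,interpolation=cv2.INTER_CUBIC))
```

```text
(no output)
```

View pics/top0c.png

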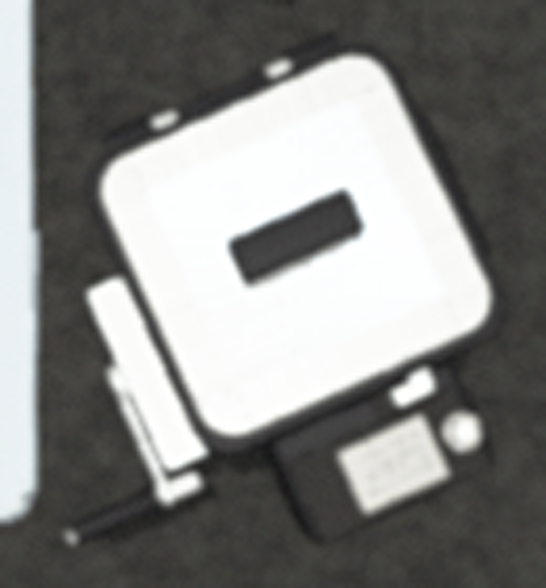

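Crop: key centre ≈(394,465), i.e. full image (368.8,235.7); pin (385,227.6); handle centre (345.7,181.4); stay lying forward with its grip from about (314,243) to (291.7,252.9). Next I'll measure these with masks and rays.

```bash
cat > h.py <<'E'
import numpy as np,cv2
def ray(c,u,v):
    M=np.linalg.inv(c["view"]);d=M[:3,:3]@np.linalg.inv(c["intrinsics"])@[u,v,1];return M[:3,3],d
def at_z(c,uv,z):
    o,d=ray(c,*uv);return (o+d*(z-o[2])/d[2])
E
python3 - <<'E'
import pickle,cv2,numpy as np
from h import *
c=pickle.load(open("cams0.pkl","rb"))["top"];f=c["frame"]
g=f.max(2)
roi=np.zeros_like(g);roi[125:265,285:405]=1
def comps(m):
    n,l,s,ce=cv2.connectedComponentsWithStats((m&roi).astype(np.uint8))
    return [(l==i,s[i],ce[i]) for i in range(1,n) if s[i][4]>15]
for nm,m in(("bright",(g>165).astype(np.uint8)),):
    for k,s,ce in comps(m):
        r=cv2.minAreaRect(np.argwhere(k)[:,::-1].astype(np.float32))
        print(nm,s.tolist(),ce.round(1),[np.round(x,1) for x in r])
        if s[4]>3000:
            P=np.array([at_z(c,p,.188) for p in cv2.boxPoints(r)]);print("lid",P.round(3).tolist(),P.mean(0).round(4))
for nm,uv,z in(("key",(368.8,235.7),.172),("pin",(385,227.6),.150),("handle",(345.7,181.4),.213),("gripend",(291.7,252.9),.13),("gripstart",(314,243),.13),("mug",(210,268),.09),("salt",(450,218),.09)):
    print(nm,at_z(c,uv,z).round(4))
E
```

```text
bright [299, 138, 93, 91, 4977] [344.8 183.1] [array([344.9, 182.8]), array([72.4, 75.2]), np.float64(65.4)]
lid [[0.607, 0.09, 0.188], [0.672, -0.063, 0.188], [0.524, -0.123, 0.188], [0.46, 0.027, 0.188]] [ 0.5658 -0.0173  0.188 ]
bright [296, 191, 28, 54, 606] [309.3 217.5] [array([309.5, 216.9]), array([54.4, 14.3]), np.float64(67.8)]
bright [368, 213, 10, 9, 54] [372.9 217. ] [array([373. , 217.2]), array([ 5.3, 10.2]), np.float64(51.3)]
bright [356, 224, 25, 23, 343] [368.2 235.1] [array([368.3, 235.1]), array([15.7, 21.9]), np.float64(63.4)]
bright [381, 224, 8, 8, 54] [384.6 227.4] [array([384.5, 227.5]), array([7., 7.]), np.float64(90.0)]
key [ 0.4485 -0.0672  0.172 ]
pin [ 0.466  -0.1065  0.15  ]
handle [ 0.564  -0.0184  0.213 ]
gripend [0.4134 0.1079 0.13  ]
gripstart [0.435  0.0557 0.13  ]
mug [0.3801 0.3121 0.09  ]
salt [ 0.4871 -0.2723  0.09  ]
```

Checks hold: key to lid centre is 127 mm (126 given), key to pin 43 mm, and the grip end lands at cooker y ≈ 0.175. Pose: origin ≈ (0.565,-0.018), yaw ≈ 23.2°. I'll check the grip, the cabinet clearance and the IK next.

```bash
cat >> h.py <<'E'
from scipy.spatial.transform import Rotation as Rn
O=np.array([.565,-.0178,0]);YAW=np.radians(23.2)
C=Rn.from_euler('z',YAW).as_matrix();Cx,Cy,Z=C.T
def W(p): return O+C@np.array(p)
def L(p): return C.T@(np.array(p)-O)
def quat(z,y):
    z=z/np.linalg.norm(z);y=y-z*(y@z);y/=np.linalg.norm(y)
    return Rn.from_matrix(np.stack([np.cross(y,z),y,z],1)).as_quat(),z
a=np.radians(12);QK,ZK=quat(-np.cos(a)*Z+np.sin(a)*Cx,-Cy)
b=np.radians(15);QS,ZS=quat(-np.cos(b)*Z-np.sin(b)*Cy,Cx)
E
python3 - <<'E'
import pickle
from h import *
from workcell import kinematics,bot
d=pickle.load(open("cams0.pkl","rb"));t,s=d["top"],d["scene"]
for uv in((291.7,252.9),(314,243)): print("grip",L(at_z(t,uv,.148)).round(4))
o1,d1=ray(t,258,105);o2,d2=ray(s,273,90)
k=np.linalg.lstsq(np.stack([d1,-d2],1),o2-o1,rcond=None)[0];print("cab",(o1+k[0]*d1).round(3),(o2+k[1]*d2).round(3))
print("tips",bot.tcp_to_tips)
for nm,p,q in(("key",[-.124,0,.27],QK),("keylow",[-.124,0,.14],QK),("s0",[-.09,.158,.148],QS),("s1",[-.025,.158,.208],QS),("s2",[.016,.158,.193],QS),("s2up",[.016,.158,.3],QS)):
    for sg in(1,-1):
        qq=q if sg==1 else (Rn.from_quat(q)*Rn.from_euler('z',np.pi)).as_quat()
        j=kinematics.solve_ik(W(p),qq);print(nm,sg,W(p).round(3),None if j is None else np.round(j,2))
im=s["frame"][130:240,260:400,::-1];cv2.imwrite("pics/s0c.png",cv2.resize(im,None,fx=5,fy=5,interpolation=cv2.INTER_CUBIC))
E
```

```text
grip [-0.0901  0.1732  0.148 ]
grip [-0.0907  0.1179  0.148 ]
cab [0.618 0.105 0.525] [0.605 0.101 0.52 ]
tips 0.017
key 1 [ 0.451 -0.067  0.27 ] [-0.24 -0.03  2.06  0.15  0.94  0.85]
key -1 [ 0.451 -0.067  0.27 ] [-0.24 -0.03  2.06  0.15  0.94 -2.3 ]
keylow 1 [ 0.451 -0.067  0.14 ] [-0.24  0.17  2.2   0.22  0.61  0.76]
keylow -1 [ 0.451 -0.067  0.14 ] [-0.24  0.17  2.2   0.22  0.61 -2.38]
s0 1 [0.42  0.092 0.148] [ 0.41  0.2   2.15 -0.36  0.83  0.25]
s0 -1 [0.42  0.092 0.148] [ 0.41  0.2   2.15 -0.36  0.83 -2.89]
s1 1 [0.48  0.118 0.208] [ 0.41  0.2   1.97 -0.31  0.99  0.18]
s1 -1 [0.48  0.118 0.208] [ 0.41  0.2   1.97 -0.31  0.99 -2.96]
s2 1 [0.517 0.134 0.193] [ 0.41  0.28  1.9  -0.32  0.98  0.18]
s2 -1 [0.517 0.134 0.193] [ 0.41  0.28  1.9  -0.32  0.98 -2.96]
s2up 1 [0.517 0.134 0.3  ] [ 0.41  0.16  1.79 -0.28  1.2   0.11]
s2up -1 [0.517 0.134 0.3  ] None
```

View pics/s0c.png

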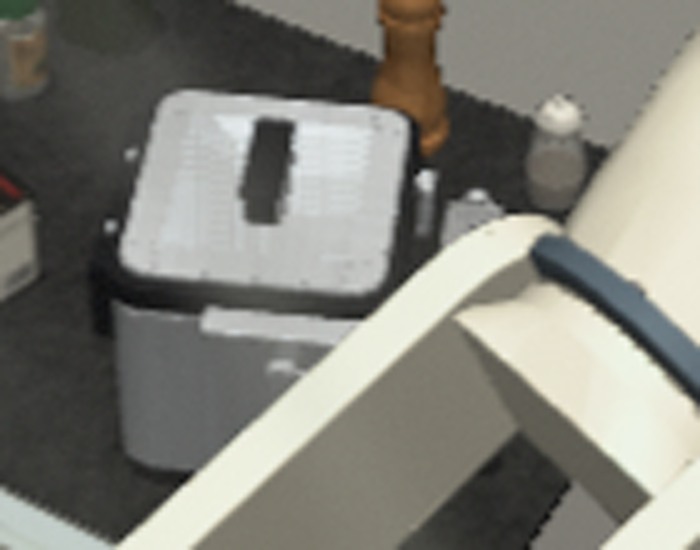

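The scene crop shows the cooker shut, with the grey key and the pin partly hidden behind the arm, and the stay pivot at left near (285,370) in the crop. Cabinet corner is at about (0.61,0.10,0.52), so low motions clear it. Next: press to the halfway stop.

```bash
cat > press1.py <<'E'
from h import *
from workcell import *
T=bot.tcp_to_tips
def tip(p): return W(p)-T*ZK          # TCP for a wanted tip-centre position
hand.move_gripper(0.0,40)
bot.reach(tip([-.126,0,.30]),QK)
bot.servo_line(tip([-.126,0,.186]),QK,.15)
bot.dwell(.3); f0=get_obs()["wrist_force"][2]; z=.186; zc=None; zs=None
print("t",get_obs()["time_s"],"f0",f0)
log=[]
while z>.155:
    step=.001 if (zc is None or zc-z<.0065) else .0003
    z-=step; bot.servo_line(tip([-.126,0,z]),QK,.03); 
    o=get_obs(); f=o["wrist_force"][2]-f0; za=(o["position"]+T*ZK)[2]
    log.append((round(z*1e3,1),round(za*1e3,1),round(f,1)))
    if zc is None and f>1.2: zc=z
    if zc is not None and f>6.5: break
    if zc is not None and zc-z>.0095: print("no stop?");break
print(log);print("contact",zc,"stop",z,"t",get_obs()["time_s"])
bot.dwell(.5);o=get_obs();print(o["wrist_force"][2]-f0,o["time_s"])
import json;json.dump([z,f0],open("z.json","w"))
c=vision.read_camera("top");cv2.imwrite("pics/top1.png",cv2.resize(c["frame"][190:265,330:420,::-1],None,fx=6,fy=6,interpolation=cv2.INTER_CUBIC))
E
python3 press1.py
```

```text
t 4.525 f0 -0.8245710160046272
no stop?
[(185.0, np.float64(185.0), np.float64(1.1)), (184.0, np.float64(183.9), np.float64(0.5)), (183.0, np.float64(182.9), np.float64(1.0)), (182.0, np.float64(181.9), np.float64(1.3)), (181.0, np.float64(180.9), np.float64(-0.2)), (180.0, np.float64(179.9), np.float64(1.7)), (179.0, np.float64(178.9), np.float64(1.4)), (178.0, np.float64(177.9), np.float64(0.0)), (177.0, np.float64(176.9), np.float64(0.3)), (176.0, np.float64(175.9), np.float64(0.6)), (175.0, np.float64(174.9), np.float64(0.8)), (174.7, np.float64(174.7), np.float64(0.4)), (174.4, np.float64(174.4), np.float64(0.6)), (174.1, np.float64(174.1), np.float64(1.4)), (173.8, np.float64(173.8), np.float64(0.8)), (173.5, np.float64(173.5), np.float64(0.8)), (173.2, np.float64(173.2), np.float64(0.7)), (172.9, np.float64(172.9), np.float64(0.8)), (172.6, np.float64(172.6), np.float64(0.3)), (172.3, np.float64(172.3), np.float64(0.9))]
contact 0.182 stop 0.17230000000000004 t 9.525
1.5571861593457703 10.025
```

Force noise (about 1 N) caused a false contact, and the key isn't touched yet. I'll continue with averaged readings.

```bash
cat > press2.py <<'E'
from h import *
from workcell import *
import json
T=bot.tcp_to_tips
def tip(p): return W(p)-T*ZK
def fz(n=5):
    v=[]
    for _ in range(n): v.append(get_obs()["wrist_force"][2]); bot.dwell(.01)
    return np.mean(v)
f0=fz(10); z=.1723; zc=None; log=[]
while z>.145:
    z-=.001 if (zc is None or zc-z<.0055) else .0004
    bot.servo_line(tip([-.126,0,z]),QK,.03); f=fz()-f0
    log.append((round(z*1e3,1),round(float(f),1)))
    if zc is None and f>1.6: zc=z
    if f>6.5: break
    if zc is not None and zc-z>.0105: print("no stop?");break
print(f0,log);print("contact",zc,"stop",z,"t",get_obs()["time_s"])
json.dump([z,f0],open("z.json","w"))
E
python3 press2.py
```

```text
-0.012083276626274387 [(171.3, -0.1), (170.3, 0.2), (169.3, 2.0), (168.3, 2.8), (167.3, 2.5), (166.3, 3.1), (165.3, 2.9), (164.3, 3.4), (163.3, 3.6), (162.9, 3.6), (162.5, 3.5), (162.1, 3.6), (161.7, 3.9), (161.3, 5.0), (160.9, 8.5)]
contact 0.1693 stop 0.16089999999999993 t 14.5333
```

The halfway stop shows clearly: a spring from 2 to 3.9 N over 8 mm, then a jump to 8.5 N. I'll hold there and check the pin.

Run:
```python
from h import *
from workcell import *
bot.dwell(3.7)
ims=[]
for n in("top","scene","wrist"):
    ims.append(vision.read_camera(n)["frame"][:,:,::-1])
a=cv2.resize(ims[0][195:265,330:420],(400,311),interpolation=cv2.INTER_CUBIC);b=cv2.resize(ims[2],(400,250))
c=cv2.resize(ims[1][140:220,310:400],(400,355),interpolation=cv2.INTER_CUBIC)
out=np.zeros((600,800,3),np.uint8);out[:311,:400]=a;out[:250,400:]=b;out[250:600,400:]=c[:350]
cv2.imwrite("pics/hold.png",out);o=get_obs();print(o["time_s"],o["wrist_force"])
```

```text
18.3833 [-0.13601798 -0.50838328  8.48843127]
```

View pics/hold.png

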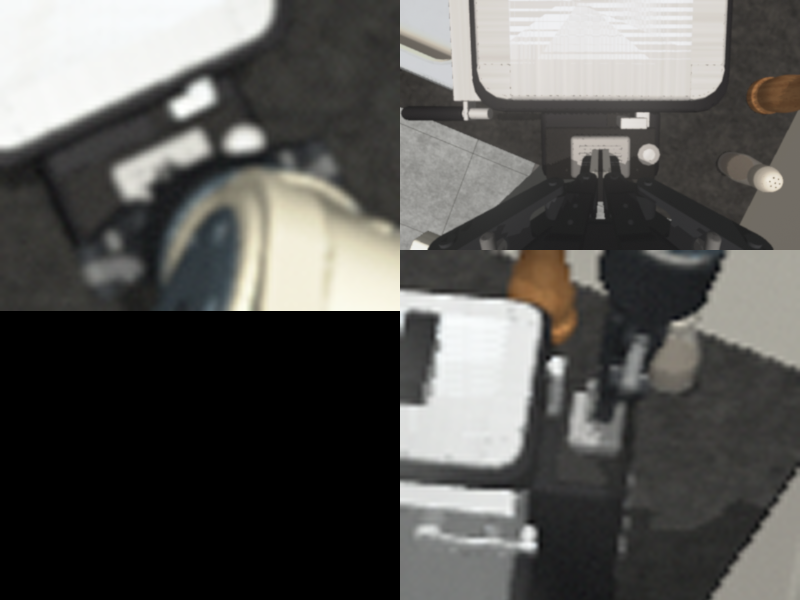

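The wrist view (top right) shows the finger on the key at about (600,150) and the pin at about (648,153) as a low disc with its collar ring visible. It has had over 3.9 s at the stop against the 2–3 s needed. Now I'll press fully, then retreat and look.

```bash
cat > press3.py <<'E'
from h import *
from workcell import *
import json,pickle
T=bot.tcp_to_tips; zs,f0=json.load(open("z.json")); log=[]
def tip(p): return W(p)-T*ZK
def fz(n=3):
    v=[]
    for _ in range(n): v.append(get_obs()["wrist_force"][2]); bot.dwell(.01)
    return np.mean(v)-f0
for d in [.003,.006,.007]+list(np.arange(.0074,.0105,.0004)):
    bot.servo_line(tip([-.126,0,zs-d]),QK,.03); f=fz(); log.append((round(d*1e3,1),round(float(f),1)))
    if d>.0065 and f>28: break
print(log)
p=tip([-.126,0,zs-d])
bot.servo_line(p-.13*ZK,QK,.2)
hand.move_gripper(.045,25)
c=vision.read_camera("wrist");w=c["frame"][:,:,::-1];pickle.dump(c,open("w2.pkl","wb"))
bot.reach(W([-.0905,.158,.26]),QS)
d=vision.read_camera("top");pickle.dump(d,open("t2.pkl","wb"));t=d["frame"][125:265,275:405,::-1]
cv2.imwrite("pics/after.png",np.vstack([cv2.resize(w,(480,300)),cv2.resize(t,(480,300))]))
print(get_obs()["time_s"])
E
python3 press3.py
```

```text
[(3.0, 8.3), (6.0, 8.5), (7.0, 9.8), (np.float64(7.4), 11.3), (np.float64(7.8), 11.2), (np.float64(8.2), 11.4), (np.float64(8.6), 14.6), (np.float64(9.0), 19.1), (np.float64(9.4), 23.1), (np.float64(9.8), 27.5), (np.float64(10.2), 31.9)]
23.75
```

View pics/after.png

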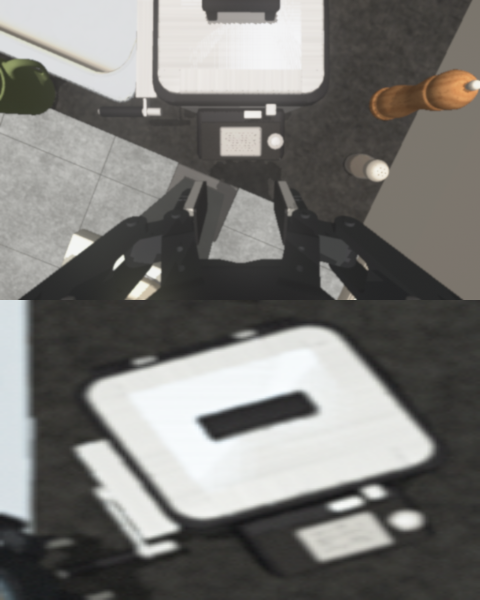

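Wrist view: the key (240,141) now lies low, the pin (275,141) is flat, and there's a dark gap below the lid front. The catch block at (252–272,112) has split, so the lid is ajar. The bottom was reached at 32 N. Next I'll grip the stay handle.

```bash
cat > grip.py <<'E'
from h import *
from workcell import *
g=lambda x,z:W([x,.158,z])+.002*ZS
def F(n=6):
    v=[]
    for _ in range(n): v.append(get_obs()["wrist_force"]); bot.dwell(.01)
    return C.T@np.mean(v,0)
f0=F()
bot.servo_line(g(-.0905,.150),QS,.15)
print("down",(F()-f0).round(1))
hand.move_gripper(.0,25); o=get_obs()
print("closed",(F()-f0).round(1),o["gripper_width"],o["grip_force"],L(o["position"]-.002*ZS).round(4),o["time_s"])
c=vision.read_camera("wrist")["frame"][:,:,::-1];cv2.imwrite("pics/grip.png",c)
E
python3 grip.py
```

```text
down [ 0.5  0.1 -0.1]
closed [ 5.  -1.9 -0.9] 0.011989076404916948 24.945677518844604 [-0.0888  0.158   0.1508] 25.1333
```

View pics/grip.png

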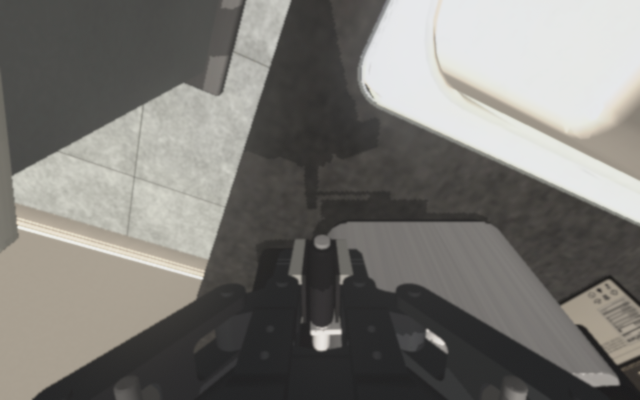

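The grip bar sits squarely between the pads (322,280): width 12 mm, centred at cooker x = -0.0888. That puts the pivot at x ≈ -0.024. Now I'll swing it, correcting for radial force on the way.

```bash
cat > swing.py <<'E'
from h import *
from workcell import *
P=np.array([-.0241,.158,.143]);off=np.zeros(3)
def F(n=4):
    v=[]
    for _ in range(n): v.append(get_obs()["wrist_force"]); bot.dwell(.01)
    return C.T@np.mean(v,0)
for th in list(np.arange(.1,2.2,.19))+[2.2,2.25,2.29,2.32]:
    r=np.array([-np.cos(th),0,np.sin(th)]);t=np.array([np.sin(th),0,np.cos(th)])
    bot.servo_line(W(P+off+.065*r)+.002*ZS,QS,.06)
    f=F();o=get_obs();q=L(o["position"]-.002*ZS)-P
    print(round(float(th),2),"fr %.1f ft %.1f fy %.1f"%(f@r,f@t,f[1]),"ang %.3f rad %.4f"%(np.arctan2(q[2],-q[0]),np.hypot(q[0],q[2])),round(o["gripper_width"],4),(off*1e3).round(1)[[0,2]],round(o["time_s"],1))
    if abs(f@r)>3: off+=.00012*(f@r)*r
    if np.abs(f).max()>35: print("high force");break
    if th>2.24 and f@t<-14: print("stop");break
a=vision.read_camera("top")["frame"][125:265,275:405,::-1];b=vision.read_camera("scene")["frame"][130:240,250:390,::-1]
cv2.imwrite("pics/swing.png",np.hstack([cv2.resize(a,(400,420)),cv2.resize(b,(400,420))]))
E
python3 swing.py
```

```text
0.1 fr -2.1 ft 1.0 fy 0.0 ang 0.102 rad 0.0648 0.0119 [0. 0.] 25.5
0.29 fr 2.8 ft 0.9 fy 1.8 ang 0.289 rad 0.0655 0.012 [0. 0.] 25.9
0.48 fr 8.0 ft 0.1 fy 4.3 ang 0.476 rad 0.0662 0.012 [0. 0.] 26.3
0.67 fr 10.3 ft 0.4 fy 5.0 ang 0.664 rad 0.0670 0.012 [-0.9  0.4] 26.7
0.86 fr 9.7 ft -0.1 fy 4.7 ang 0.855 rad 0.0680 0.0122 [-1.8  1.2] 27.1
1.05 fr 9.1 ft 0.2 fy 4.3 ang 1.045 rad 0.0689 0.0116 [-2.6  2.1] 27.5
1.24 fr 7.9 ft 0.1 fy 3.9 ang 1.226 rad 0.0695 0.0115 [-3.1  3. ] 27.9
1.43 fr 6.9 ft -0.4 fy 3.9 ang 1.402 rad 0.0701 0.012 [-3.4  3.9] 28.3
1.62 fr 6.1 ft -0.6 fy 2.8 ang 1.579 rad 0.0704 0.0119 [-3.6  4.8] 28.6
1.81 fr 4.6 ft 0.7 fy 2.6 ang 1.755 rad 0.0705 0.0118 [-3.5  5.5] 29.0
2.0 fr 4.8 ft 0.4 fy 2.6 ang 1.932 rad 0.0703 0.0118 [-3.4  6. ] 29.4
2.19 fr 5.5 ft 1.7 fy 2.8 ang 2.110 rad 0.0698 0.0115 [-3.1  6.6] 29.8
2.2 fr 5.6 ft 0.5 fy 3.9 ang 2.112 rad 0.0699 0.0119 [-2.8  7.1] 30.1
2.25 fr 5.2 ft -0.4 fy 3.6 ang 2.155 rad 0.0698 0.0121 [-2.4  7.6] 30.4
2.29 fr 3.1 ft -1.0 fy 3.8 ang 2.191 rad 0.0699 0.0118 [-2.   8.1] 30.7
2.32 fr 2.5 ft -0.8 fy 3.1 ang 2.219 rad 0.0699 0.0118 [-1.7  8.4] 31.0
```

View pics/swing.png

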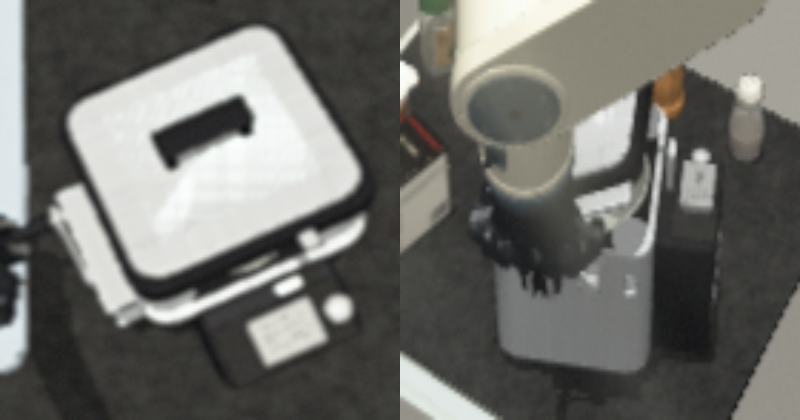

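The top view shows the lid raised, with the grip held at left (25,232). No stop reaction yet (angle ≈2.2), so I'll go on along the tangent until the stop pushes back.

```bash
cat > fin.py <<'E'
from h import *
from workcell import *
def F(n=5):
    v=[]
    for _ in range(n): v.append(get_obs()["wrist_force"]); bot.dwell(.01)
    return C.T@np.mean(v,0)
th=2.25;r=np.array([-np.cos(th),0,np.sin(th)]);t=np.array([np.sin(th),0,np.cos(th)])
p=L(get_obs()["position"])
for i in range(9):
    p=p+.0015*t
    bot.servo_line(W(p),QS,.03);f=F();print("fr %.1f ft %.1f fy %.1f"%(f@r,f@t,f[1]),(L(get_obs()["position"])-[-.0241,0,.143]).round(4))
    if f@t<-12: break
print(get_obs()["time_s"])
E
python3 fin.py
```

```text
fr 3.3 ft -4.5 fy 3.5 [0.0431 0.1574 0.0529]
fr 4.8 ft -10.0 fy 4.8 [0.0438 0.1574 0.0522]
fr 6.0 ft -14.7 fy 6.8 [0.0445 0.1575 0.0515]
31.9333
```

There's firm stop contact (-14.7 N) at (0.0445, 0.053) from the pivot, against (0.042, 0.050) expected. Now release, withdraw and look.

Run:
```python
from h import *
from workcell import *
hand.move_gripper(.04,25)
p=get_obs()["position"]
bot.servo_line(p-.09*ZS,QS,.12)
q=W([-.12,.30,.30]); bot.servo_line(q,QS,.2)
bot.dwell(.3)
o=get_obs();print(o["time_s"],o["wrist_force"].round(1),o["position"].round(3))
a=vision.read_camera("top")["frame"][90:290,190:490,::-1];b=vision.read_camera("scene")["frame"][110:240,240:400,::-1]
cv2.imwrite("pics/end.png",np.vstack([cv2.resize(a,(450,300)),cv2.resize(b,(369,300)).copy() if 0 else cv2.resize(b,(450,300))]))
```

```text
34.6 [-0.2  0.6  0.8] [0.337 0.21  0.3  ]
```

View pics/end.png

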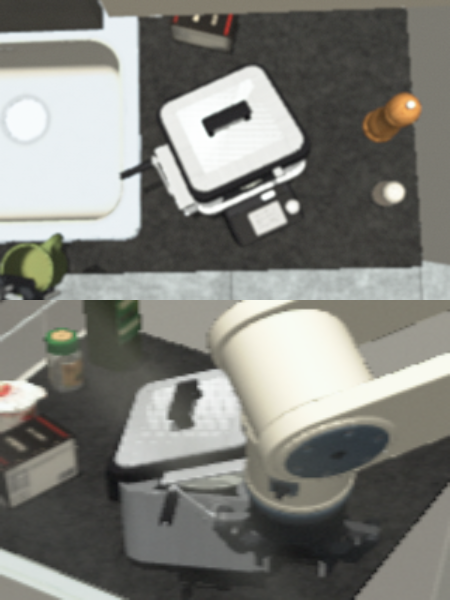

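The final view shows the lid propped open, the grip leaning back at (135,170), and the mug, shaker and mill where they stood. The gripper is clear at z = 0.30.

```bash
python3 -c "
from workcell import *
print(hand_in())"
```

```text
the job is handed in; nothing more can be done
None
```

The job is handed in at about 35 s of the 61 s limit. I held the key at its halfway stop for about 4 s, then pressed it fully; the lid sprang ajar and now rests propped on the stay, with the gripper clear and nothing else moved. I took the pin as sunk from the hold time (2–3 s needed) and a low, flat look in the wrist view, not a measured height.

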